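# Power up the breaker board

## Task

Power up the hallway breaker board that lies on the table: with a fingertip, push the main breaker's wide lever over until it snaps on, and only then push over to on the one branch breaker that is off and not padlocked. Leave the branch breakers that are already on as they are, and do not pick up or push aside any of the things lying about.

Things in the scene. Friction and masses are not known exactly. Their poses are not given: they have to be found in the camera images.
- board: White plastic breaker enclosure lying face up on the table, cover off, 260 x 310 mm, floor 12 mm thick, rim 30 mm high. Fixed. Origin: centre of its underside, on the table; x points from the levers' OFF to their ON side, y along the row, z up. Breakers in one row at x = +30 mm: main at y = +96 mm, four branch breakers at y = +38, -6, -50 and -94 mm, in an order that varies.
- main: Main breaker: the white case with the wide black lever, at the +y end of the row. Origin: centre of the case's underside; x points from the OFF side to the ON side (same as the board's x), y along the row, z up. Case 80 mm along x, 60 mm along y; its raised middle (48 mm along x) has its top face 60 mm above the origin, the rest 50 mm. The origin is 22 mm above the table.
- main_lever (a joint): Lever angle of the main breaker: 0 = OFF stop, leaning 0.5 rad from upright to the board's -x; 1.0 = ON stop, leaning 0.5 rad to +x. Hinge axis along the board's y, 52 mm straight above the case's origin. Over-centre spring: resists up to 0.5, past it snaps by itself to 1.0; about 8 N along x at the tip starts it moving. Starts at 0 (OFF).
- main_tip (a point): End of the lever of the main breaker, on its middle line, 48 mm from the hinge axis; a black paddle 30 mm wide (along the row) and 9 mm thick. When OFF it is 116 mm above the table and 23 mm towards the board's -x from the hinge; when ON the mirror image.
- branch_off: The branch breaker that is OFF and not padlocked. Origin: centre of the case's underside; x points from the OFF side to the ON side (same as the board's x), y along the row, z up. Case 80 mm along x, 36 mm along y; its raised middle (48 mm along x) has its top face 60 mm above the origin, the rest 50 mm. The origin is 22 mm above the table.
- branch_off_lever (a joint): Lever angle of the branch breaker that is off: 0 = OFF stop, leaning 0.5 rad from upright to the board's -x; 1.0 = ON stop, leaning 0.5 rad to +x. Hinge axis along the board's y, 52 mm straight above the case's origin. Over-centre spring: resists up to 0.5, past it snaps by itself to 1.0; about 5 N along x at the tip starts it moving. Starts at 0 (OFF).
- branch_off_tip (a point): End of the lever of the branch breaker that is off, on its middle line, 42 mm from the hinge axis; a black paddle 12 mm wide (along the row) and 9 mm thick. When OFF it is 111 mm above the table and 20 mm towards the board's -x from the hinge; when ON the mirror image.
- branch_on1: A branch breaker that is already ON. Origin: centre of the case's underside; x points from the OFF side to the ON side (same as the board's x), y along the row, z up. Case 80 mm along x, 36 mm along y; its raised middle (48 mm along x) has its top face 60 mm above the origin, the rest 50 mm. The origin is 22 mm above the table.
- branch_on1_lever (a joint): Lever angle of the branch breaker already on: 0 = OFF stop, leaning 0.5 rad from upright to the board's -x; 1.0 = ON stop, leaning 0.5 rad to +x. Hinge axis along the board's y, 52 mm straight above the case's origin. Over-centre spring: resists up to 0.5, past it snaps by itself to 1.0; about 5 N along x at the tip starts it moving. Starts at 1.0 (ON).
- branch_on1_tip (a point): End of the lever of the branch breaker already on, on its middle line, 42 mm from the hinge axis; a black paddle 12 mm wide (along the row) and 9 mm thick. When OFF it is 111 mm above the table and 20 mm towards the board's -x from the hinge; when ON the mirror image.
- branch_on2: A branch breaker that is already ON. Origin: centre of the case's underside; x points from the OFF side to the ON side (same as the board's x), y along the row, z up. Case 80 mm along x, 36 mm along y; its raised middle (48 mm along x) has its top face 60 mm above the origin, the rest 50 mm. The origin is 22 mm above the table.
- branch_on2_lever (a joint): Lever angle of the branch breaker already on: 0 = OFF stop, leaning 0.5 rad from upright to the board's -x; 1.0 = ON stop, leaning 0.5 rad to +x. Hinge axis along the board's y, 52 mm straight above the case's origin. Over-centre spring: resists up to 0.5, past it snaps by itself to 1.0; about 5 N along x at the tip starts it moving. Starts at 1.0 (ON).
- branch_on2_tip (a point): End of the lever of the branch breaker already on, on its middle line, 42 mm from the hinge axis; a black paddle 12 mm wide (along the row) and 9 mm thick. When OFF it is 111 mm above the table and 20 mm towards the board's -x from the hinge; when ON the mirror image.
- branch_locked: The branch breaker padlocked OFF: same case and lever as branch_off and leaning the same way, but the lever is immovable, with a brass padlock (14 x 26 x 24 mm) standing on the case on its ON side and a steel shackle round the lever. Origin: centre of the case's underside, 22 mm above the table; axes as the board's.
- tape: Loose roll of black tape, 60 mm across, 19 mm high, lying on the board's floor in front (-x side) of the breakers. Origin: centre of its underside. Bystander.
- screwdriver: Loose screwdriver lying on the table just outside the board's -x rim, along the board's y, under 40 mm high. Origin: on its underside, along its own x. Bystander.
- torch: Small dark pocket torch standing on end beside the board's +y rim, 34 mm across, 75 mm high. Origin: centre of its underside. Bystander.
- jar: Screw jar standing beside the board's -y rim, 56 mm across, 65 mm high. Origin: centre of its underside. Bystander.
- mug: White mug on the table to the robot's left, 80 mm across, 90 mm high. Origin: centre of its underside. Bystander.
- doorknob: Loose steel door knob standing on its rose to the robot's right, 48 mm across, 62 mm high. Origin: centre of its underside. Bystander.
- hinge_pack: Cardboard pack, 90 x 55 x 22 mm, flat on the table to the robot's left. Origin: centre of its underside. Bystander.

How it is judged:
By the outcome, as a careful person would: the job done as asked, in the order asked, and still so for the second after the job is handed in, with the robot touching nothing.
It also fails if it takes over 35 s, if anything falls off the work surface, if the arm or the gripper's body presses on something with over 40 N, if the wrist force passes 120 N, or if a joint passes its speed limit or range.

## Robot

A 6-joint arm with a two-finger parallel gripper is mounted at the origin on the work surface. World frame = base frame: x ahead of the robot, y to its left, z up, the work surface at z = 0. Lengths are in m, angles in rad, forces in N, time in s.
With the tool pointing down it reaches from about 0.225 to 0.875 m from the base axis. Payload 3.4 kg.
Tool frame: the origin (TCP) lies on the centre line of the jaws, within the pads' length; the fingertips stand 11 mm ahead of it and the grasp point (between the pads) lies 8 mm behind it; z points along the fingers, y is the line along which they close (so a half turn about z gives the same grasp; the last joint's range is limited). The gripper opens to 85 mm and grips with 20 to 120 N. Pads are 22 mm wide; open, the fingers measure 114 mm over their backs; the gripper's body (76 mm by 85 mm) begins 54 mm behind the grasp point. The pads swing forward as they close: fully open they stand 13 mm farther back than shut.
Start: joints at [-1.404, 0.276, 1.505, -0, 1.361, -0.121], TCP at [0.163, -0.551, 0.242] pointing down, gripper open.
Joint ranges: [-2.89, 2.89], [-0.75, 2.08], [0.22, 2.7], [-1.18, 4.32], [0.11, 2.71], [-2.7, 2.7]. Speed limits (rad/s): [2.57, 2.57, 3.14, 3.14, 3.14, 3.14].

## Interface

Orientations are given as a unit quaternion [w, x, y, z].
In Python, from rig import manip, eyes, job gives the robot as it stands.
- The arm moves only by the tool drive_tool, never from a script. Its argument "rows" is a list of rows, each a list of 3 entries, a list of its own where there are three numbers: the turn, a rotation vector about the world's x, y, z in rad, then the shift along the world's x, y, z in cm, then the finger opening in cm, from 0 to 8.54. A call has 1 to 8 rows; each row shifts and turns the commanded pose from where the row before left it; what a row does not reach is not made up. A row lasts 1/8 s, in which the tool goes at most 62.5 mm and 10.7 degrees, less where a joint would pass 70% of its speed; a pose out of reach is approached as far as the arm can. A call is refused whole if a number of a shift passes 6.25 or a number of a turn 0.188, either way. A call with a gripper value outside its range is refused whole. The fingers move at their own pace and stop on an object; "force" is the grip in N (left out, the last holds). Time passes only in rows, so rows that do not move let the fingers close. It gives the time, the measured TCP pose, the force, the opening and the grip force at its end, in the units of the state.
- manip.get_state(): the state, without advancing time (a new reading comes with each control period).
- eyes.get_image(name): name is "side" or "top"; returns the picture (400x640x3 uint8, red, green, blue); there is no depth.
- eyes.get_calibration(name): a dict with "camera_matrix" (3x3 intrinsics, pixels), "view" (4x4, takes a point from world to camera coordinates). Camera axes: x right, y up, looking along -z (the intrinsics and any distortion apply to the point x, -y, -z); pixel columns grow to the right and rows downward; lengths in m; the calibration is good to about 2 mm. A picture is of the moment at which its call begins. get_calibration takes no time and is no camera call.
- job.sign_off(): hands the job in; it is judged then, once.
The state is a dict: "clock": time; "qpos": joint angles; "qd": joint speeds; "effort": joint torques, N m; "position": TCP position; "ee_rot": TCP orientation; "contact_force": force on the tool from outside, world axes, zero at the start; "moment": the same for the moment, N m; "width": finger opening in m; "gripper_force": force on a finger pad.
Only numpy, scipy, OpenCV 4.12 (cv2) and the standard library are available. Lean on these libraries where they do the work, as an engineer would, in place of code of your own. Each camera call takes 0.05 s, during which the arm holds its last target. There are 200 camera calls.

## Working session

There is one attempt and no reset: what is moved stays moved. The work goes in short steps, Python scripts to look and compute and a tool call to move; the robot and the scene stay as the last step left them, time stands still between calls to the robot, and variables do not carry over. Pictures are saved under pics/ and viewed, at most 10 in all, crops included, and the job is handed in when it is done.

Besides the shell and the picture viewer there is one more tool, called after "Emit:" as name(argument=value, ...), one argument or row to a line, values as JSON. drive_tool: Moves the arm, as the interface text tells. Its arguments: {"type":"object","properties":{"rows":{"type":"array"},"force":{"type":"number"}},"required":["rows"]}

```bash
mkdir -p pics
python3 - <<'E'
from rig import manip, eyes, job
import cv2
for n in ("top","side"):
    im=eyes.get_image(n); cv2.imwrite(f"pics/{n}0.png",im[:,:,::-1])
    c=eyes.get_calibration(n); print(n,c["camera_matrix"],c["view"],[k for k in c])
s=manip.get_state(); print(s)
E
```

```text
top [[418.30654115   0.         317.04623466]
 [  0.         418.30654115 207.86879691]
 [  0.           0.           1.        ]] [[ 0.02653826 -0.99957302  0.0122271   0.00281318]
 [ 0.9893253   0.02801548  0.1430055  -0.53481251]
 [-0.14328699  0.00830146  0.98964636 -1.24137982]
 [ 0.          0.          0.          1.        ]] ['camera_matrix', 'view']
side [[504.3063035    0.         323.15339961]
 [  0.         504.3063035  202.88996539]
 [  0.           0.           1.        ]] [[-0.86704221 -0.49793917  0.01715794  0.48449663]
 [ 0.28987602 -0.47614235  0.83021705 -0.2433273 ]
 [-0.40522797  0.7248069   0.55717614 -1.43239909]
 [ 0.          0.          0.          1.        ]] ['camera_matrix', 'view']
{'clock': 0.1, 'qpos': array([-1.40402348e+00,  2.76554201e-01,  1.50599472e+00, -1.34842214e-05,
        1.36071733e+00, -1.20955282e-01]), 'qd': array([-0.00029278, -0.00039186, -0.00160186,  0.00170491, -0.00075551,
       -0.00016338]), 'effort': array([ 6.54511005e-04, -4.17701590e+01, -2.46404314e+01, -2.45226929e-04,
        5.70569246e-03,  3.17710658e-06]), 'position': array([ 0.16310995, -0.55091019,  0.24151811]), 'ee_rot': array([-8.36425134e-04,  9.89668852e-01,  1.43369670e-01, -2.57592689e-05]), 'contact_force': array([-0.0085448 , -0.74023288,  0.46863289]), 'moment': array([ 0.01161948, -0.02190188,  0.0779126 ]), 'gripper_force': 0.0, 'width': 0.08534819397048218}
```

View pics/top0.png

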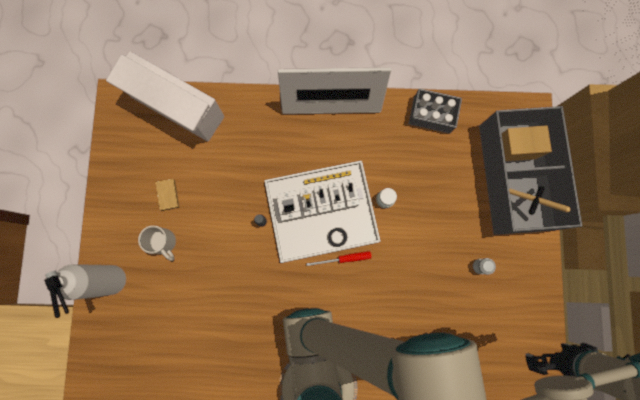

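View pics/side0.png

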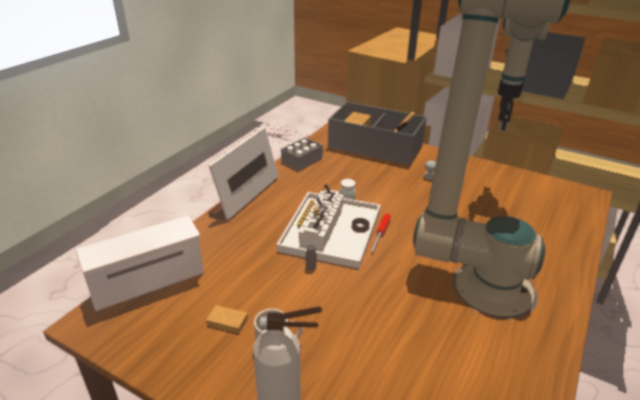

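The top view shows the board with its corners near (265,181), (362,163), (379,242) and (280,261). The main breaker is at the left end, near (288,204). I'll enlarge both views.

Run:
```python
import cv2
a=cv2.imread("pics/top0.png")[155:270,255:400]; cv2.imwrite("pics/t1.png",cv2.resize(a,None,fx=5.2,fy=5.2,interpolation=cv2.INTER_CUBIC))
a=cv2.imread("pics/side0.png")[170:280,270:400]; cv2.imwrite("pics/s1.png",cv2.resize(a,None,fx=5,fy=5,interpolation=cv2.INTER_CUBIC))
```

```text
(no output)
```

View pics/t1.png

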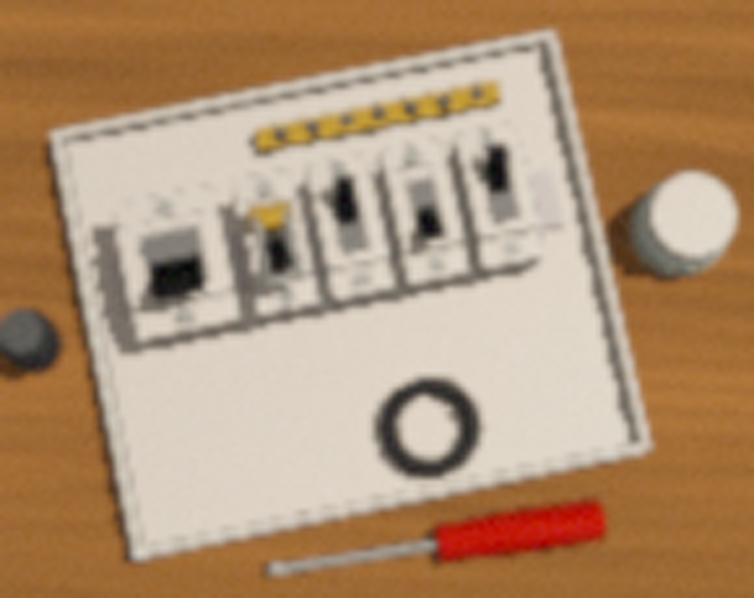

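View pics/s1.png

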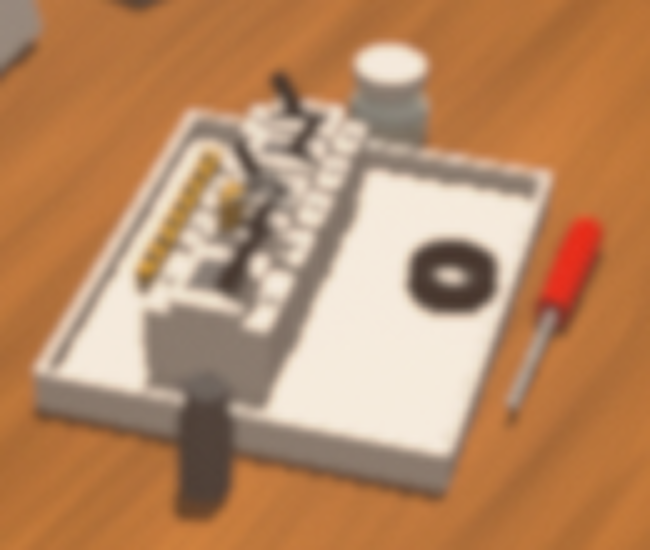

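The top crop shows this row order: main OFF, padlocked with brass at (268,240), ON, OFF at (427,225), ON. So the target branch is the one at y=-50. Next I'll fit the board pose from the rim corners.

```bash
cat > h.py <<'E'
import numpy as np
from rig import manip, eyes, job
from scipy.optimize import least_squares
C={n:eyes.get_calibration(n) for n in("top","side")}
def proj(n,P):
    P=np.atleast_2d(P); V=C[n]["view"]; q=P@V[:3,:3].T+V[:3,3]; q=q*[1,-1,-1]
    u=q@C[n]["camera_matrix"].T; return u[:,:2]/u[:,2:]
def b2w(p,P):
    c,s=np.cos(p[2]),np.sin(p[2]); return np.atleast_2d(P)@np.array([[c,-s,0],[s,c,0],[0,0,1]]).T+[p[0],p[1],0]
E
python3 - <<'E'
from h import *
K=np.array([[.13,.155,.03],[.13,-.155,.03],[-.13,-.155,.03],[-.13,.155,.03]])
T=(np.array([(52,132),(556,33),(650,450),(135,560)])+.5)/5.2-.5+[255,155]
S=(np.array([(38,375),(193,110),(551,175),(443,465)])+.5)/5-.5+[270,170]
f=lambda p:np.r_[(proj("top",b2w(p,K))-T).ravel(),(proj("side",b2w(p,K))-S).ravel()]
r=least_squares(f,[.5,0,.2]);print(r.x,r.fun.round(1))
rt=least_squares(lambda p:f(p)[:8],[.5,0,.2]);print(rt.x,rt.fun.round(1))
p=r.x
pts=np.array([[.03-.023,.096,.116],[.03-.020,-.05,.111],[.05,-.006,.111],[.05,-.094,.111]])
print(b2w(p,pts)); print((proj("top",b2w(p,pts))-[255,155])*5.2,(proj("side",b2w(p,pts))-[270,170])*5)
s=manip.get_state();print(s["position"],s["ee_rot"])
E
```

```text
[0.52803542 0.00298726 0.22917093] [-0.3 -0.3  0.1 -0.5  0.5  0.7 -0.4  0.1 -1.2 -0.2 -0.4  0.5  0.4  0.4
  1.1 -1. ]
[0.52813114 0.00290371 0.23125771] [-0.3 -0.2  0.1 -0.6  0.6  0.5 -0.3  0.2]
[[ 0.51304406  0.09806753  0.116     ]
 [ 0.54913248 -0.0434338   0.111     ]
 [ 0.57809119  0.00850264  0.111     ]
 [ 0.59808217 -0.07719661  0.111     ]]
[[177.21596298 289.26266837]
 [434.32894933 233.38412042]
 [342.36816143 179.58407091]
 [496.25712989 148.82806172]] [[253.74148184 239.86024675]
 [315.2917477  119.92250571]
 [235.70055333 144.96540737]
 [275.25243147  75.37612262]]
[ 0.16310995 -0.55091019  0.24151811] [-8.36425134e-04  9.89668852e-01  1.43369670e-01 -2.57592689e-05]
```

The reprojected tips match the picture. Board pose is (0.528, 0.003, yaw 0.23). I'll close the fingers, align them with the board's x and travel high to a point in front of the main breaker.

Emit:
drive_tool(
  rows=[
    [[0,0,-0.058],[2.2,4.5,0],0],
    [[0,0,0],[2.2,4.5,0],0],
    [[0,0,0],[2.2,4.5,0],0],
    [[0,0,0],[2.2,4.5,0],0],
    [[0,0,0],[2.2,4.5,0],0],
    [[0,0,0],[2.2,4.5,0],0],
    [[0,0,0],[2.2,4.5,0],0],
    [[0,0,0],[2.2,4.5,0],0],
  ],
  force=40,
)

```text
clock: 1.1
position: [0.3395, -0.1898, 0.2422]
ee_rot: [0.0, 0.993, 0.114, 0.0]
contact_force: [-0.2, -0.6, -0.3]
width: -0.0003
gripper_force: 0.0
```

Emit:
drive_tool(
  rows=[
    [[0,0,0],[2.2,4.5,0],0],
    [[0,0,0],[2.2,4.5,0],0],
    [[0,0,0],[2.2,4.5,0],0],
    [[0,0,0],[2.2,4.5,0],0],
    [[0,0,0],[2.2,4.5,0],0],
    [[0,0,0],[2.2,4.5,0],0],
    [[0,0,0],[0,0,0],0],
    [[0,0,0],[0,0,0],0],
  ],
)

```text
clock: 2.1
position: [0.4705, 0.0783, 0.2418]
ee_rot: [0.0, 0.993, 0.115, -0.001]
contact_force: [0.3, 0.3, -1.2]
width: 0.0
gripper_force: 0.0
```

Emit:
drive_tool(
  rows=[
    [[0,0,0],[0.15,1.0,-3.4],0],
    [[0,0,0],[0,0,-3.4],0],
    [[0,0,0],[0,0,-3.4],0],
    [[0,0,0],[0,0,-3.4],0],
    [[0,0,0],[0,0,0],0],
    [[0,0,0],[0,0,0],0],
  ],
)

```text
clock: 2.85
position: [0.4734, 0.0878, 0.1075]
ee_rot: [0.0, 0.993, 0.114, 0.001]
contact_force: [-0.1, 0.9, 0.1]
width: -0.0001
gripper_force: 0.0
```

Run:
```python
from h import *
import cv2
for n,(a,b,c,d) in {"side":(150,290,260,420)}.items():
    im=eyes.get_image(n)[a:b,c:d,::-1]; cv2.imwrite("pics/s2.png",cv2.resize(im,None,fx=4,fy=4,interpolation=cv2.INTER_CUBIC))
P=manip.get_state()["position"];print(P,(proj("side",P-[0,0,.011])-[260,150])*4)
```

```text
[0.47378625 0.08799927 0.10782574] [[294.85103045 301.93624073]]
```

View pics/s2.png

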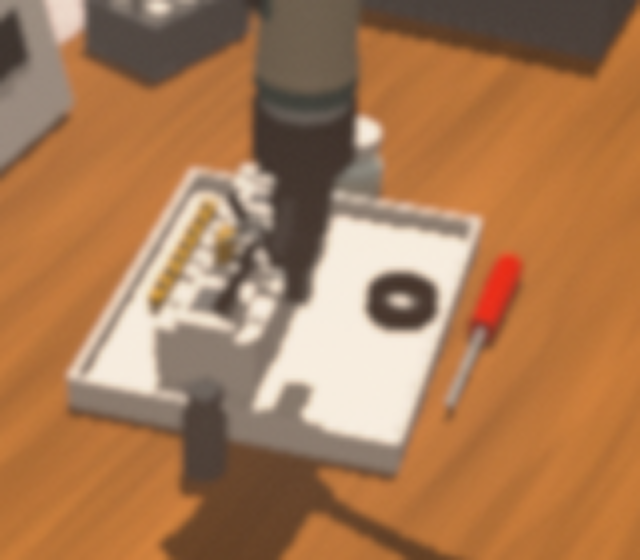

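The side view shows the fingertip at (297,302), where the calibration predicts it, clear in front of the levers. Pushing the main lever now.

Emit:
drive_tool(
  rows=[
    [[0,0,0],[0.8,0.19,-0.1],0],
    [[0,0,0],[0.8,0.19,0],0],
    [[0,0,0],[0.8,0.19,0],0],
    [[0,0,0],[0.8,0.19,0],0],
    [[0,0,0],[0.8,0.19,0],0],
    [[0,0,0],[0.8,0.19,0],0],
    [[0,0,0],[0.8,0.19,0],0],
    [[0,0,0],[0,0,0],0],
  ],
)

```text
clock: 3.9
position: [0.5304, 0.1022, 0.1054]
ee_rot: [0.0, 0.993, 0.115, 0.001]
contact_force: [-0.5, 0.2, -0.5]
width: 0.0002
gripper_force: 0.0
```

Emit:
drive_tool(
  rows=[
    [[0,0,0],[0,0,0],0],
    [[0,0,0],[0,0,0],0],
    [[0,0,0],[0,0,0],0],
  ],
)

```text
clock: 4.28
position: [0.5286, 0.1019, 0.1053]
ee_rot: [0.0, 0.993, 0.115, -0.0]
contact_force: [-0.5, 0.5, -0.3]
width: 0.0001
gripper_force: 0.0
```

There's no resisting force left. I'll back off, go over to the branch approach point and look.

Emit:
drive_tool(
  rows=[
    [[0,0,0],[-2.8,-0.68,0],0],
    [[0,0,0],[-2.8,-0.68,0],0],
    [[0,0,0],[0,0,3],0],
    [[0,0,0],[1.1,-4.7,0],0],
    [[0,0,0],[1.1,-4.7,0],0],
    [[0,0,0],[1.1,-4.7,0],0],
    [[0,0,0],[0,0,0],0],
    [[0,0,0],[0,0,0],0],
  ],
)

```text
clock: 5.28
position: [0.5052, -0.0523, 0.1351]
ee_rot: [-0.0, 0.993, 0.114, -0.0]
contact_force: [-0.1, -0.6, 0.1]
width: 0.0002
gripper_force: 0.0
```

Run:
```python
from h import *
import cv2
a=cv2.resize(eyes.get_image("side")[170:280,270:400],None,fx=4,fy=4,interpolation=cv2.INTER_CUBIC)
b=cv2.resize(eyes.get_image("top")[155:265,255:325],None,fx=4,fy=4,interpolation=cv2.INTER_CUBIC)
cv2.imwrite("pics/m3.png",np.hstack([a,b])[:,:,::-1])
P=manip.get_state()["position"];print(P)
p=[.528,.003,.2295];t=b2w(p,[[.007,.096,.116],[.053,.096,.116]]);print((proj("side",t)-[270,170])*4,(proj("top",t)-[255,155])*4+[520,0])
```

```text
[ 0.50506259 -0.05158332  0.13520671]
[[203.0653102  191.92041684]
 [144.48536638 180.84554755]] [[656.30571772 222.60160389]
 [644.02578501 160.63150214]]
```

View pics/m3.png

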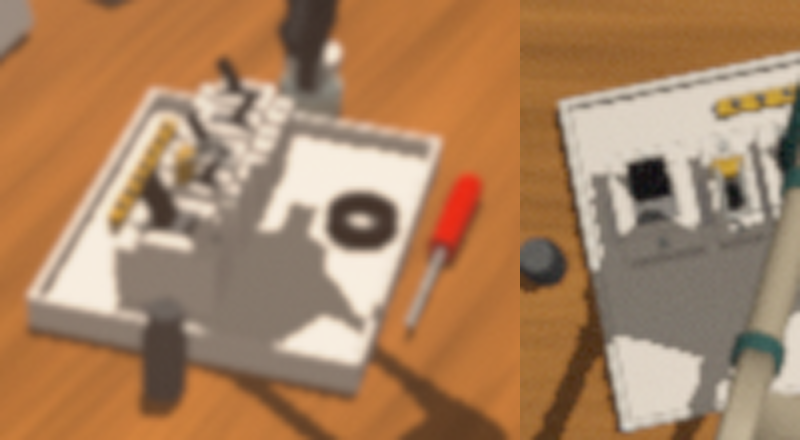

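The main lever tip is now at (150,178) in the side view and (648,165) in the top view, both at the predicted ON positions. Now the branch breaker.

Emit:
drive_tool(
  rows=[
    [[0,0,0],[0,-0.1,-3.0],0],
    [[0,0,0],[0,0,0],0],
    [[0,0,0],[0,0,0],0],
  ],
)

```text
clock: 5.75
position: [0.5059, -0.053, 0.1059]
ee_rot: [0.0, 0.993, 0.115, 0.0]
contact_force: [0.3, 0.9, 0.4]
width: -0.0002
gripper_force: 0.0
```

Emit:
drive_tool(
  rows=[
    [[0,0,0],[0.8,0.19,0],0],
    [[0,0,0],[0.8,0.19,0],0],
    [[0,0,0],[0.8,0.19,0],0],
    [[0,0,0],[0.8,0.19,0],0],
    [[0,0,0],[0.8,0.19,0],0],
    [[0,0,0],[0.8,0.19,0],0],
    [[0,0,0],[0.8,0.19,0],0],
    [[0,0,0],[0,0,0],0],
  ],
)

```text
clock: 6.75
position: [0.5633, -0.0403, 0.1053]
ee_rot: [0.0, 0.993, 0.115, 0.001]
contact_force: [-0.4, 0.2, 1.0]
width: -0.0
gripper_force: 0.0
```

Emit:
drive_tool(
  rows=[
    [[0,0,0],[0,0,0],0],
    [[0,0,0],[0,0,0],0],
    [[0,0,0],[0,0,0],0],
  ],
)

```text
clock: 7.12
position: [0.5616, -0.0404, 0.1053]
ee_rot: [0.0, 0.993, 0.115, 0.0]
contact_force: [-0.3, -0.6, -0.2]
width: 0.0002
gripper_force: 0.0
```

Backing off, then up and to the right, clear of the top view.

Emit:
drive_tool(
  rows=[
    [[0,0,0],[-2.8,-0.68,0],0],
    [[0,0,0],[-2.8,-0.68,0],0],
    [[0,0,0],[0,0,5],0],
    [[0,0,0],[0,0,5],0],
    [[0,0,0],[-2,-5.5,3],0],
    [[0,0,0],[-2,-5.5,0],0],
    [[0,0,0],[-2,-5.5,0],0],
    [[0,0,0],[-2,-5.5,0],0],
  ],
)

```text
clock: 8.12
position: [0.4259, -0.2728, 0.2343]
ee_rot: [0.0, 0.993, 0.115, 0.001]
contact_force: [0.6, -0.0, 0.1]
width: -0.0002
gripper_force: 0.0
```

Emit:
drive_tool(
  rows=[
    [[0,0,0],[-2,-5.5,0],0],
    [[0,0,0],[-2,-5.5,0],0],
    [[0,0,0],[0,0,0],0],
    [[0,0,0],[0,0,0],0],
    [[0,0,0],[0,0,0],0],
  ],
)

```text
clock: 8.75
position: [0.3871, -0.3798, 0.2339]
ee_rot: [-0.0, 0.993, 0.115, 0.0]
contact_force: [0.3, 0.4, -0.3]
width: 0.0004
gripper_force: 0.0
```

Run:
```python
from h import *
import cv2
a=cv2.resize(eyes.get_image("side")[170:280,270:370],None,fx=4,fy=4,interpolation=cv2.INTER_CUBIC)
b=cv2.resize(eyes.get_image("top")[160:270,260:360],None,fx=4,fy=4,interpolation=cv2.INTER_CUBIC)
cv2.imwrite("pics/m4.png",np.hstack([a,b])[:,:,::-1])
s=manip.get_state();print(s["position"],s["qd"],s["contact_force"])
```

```text
[ 0.38727579 -0.37990412  0.23402758] [-2.64912015e-03 -6.33518241e-04 -3.69140382e-03  1.03299009e-03
 -6.81320608e-07  1.27607693e-04] [-0.04497909 -0.00308142 -0.41451126]
```

View pics/m4.png

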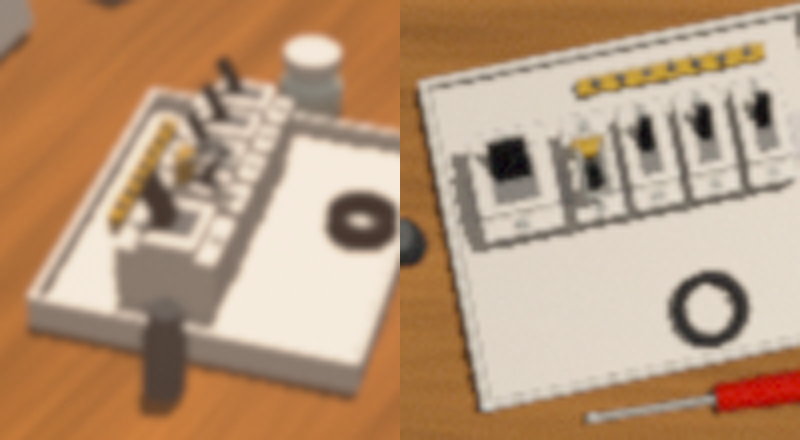

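The main lever (508,158) and the three branch levers (643,130), (700,122) and (762,108) all lean to ON. The padlocked one is still OFF and nothing else has moved.

```bash
python3 -c "
from rig import job
print(job.sign_off())"
```

```text
the job is handed in; nothing more can be done
None
```

The main breaker was switched on first, then the one free branch breaker. Before sign-off the cameras showed both ON, the other two branches still on, the padlocked one still OFF and no loose items on or beside the board moved.

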